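# Take a hanging meter off its keyhole studs and pack it in its case

### The arm

A 6-joint arm with a two-finger parallel gripper is mounted at the origin on a cart in front of the work surface, level with it; the furniture and walls round the work are solid. World frame = base frame: x ahead of the robot, y to its left, z up, the work surface at z = 0. Lengths are in m, angles in rad, forces in N, time in s.
With the tool pointing down it reaches from about 0.3 to 0.775 m from the base axis. Payload 14.6 kg.
Tool frame: the origin (TCP) lies at the centre of the arm's flange, where the gripper is bolted on; the fingertips stand 199 mm ahead of it and the grasp point (between the pads) lies ctrl.tcp_to_grasp ahead of it (ctrl.tcp_to_grasp is the distance from the TCP to the grasp point, in m); z points along the fingers, y is the line along which they close (so a half turn about z gives the same grasp; the last joint's range is limited). The gripper opens to 94 mm and grips with 3 to 60 N. Pads are 16 mm wide; open, the fingers measure 119 mm over their backs; the gripper's body (75 mm by 177 mm) begins 78 mm behind the grasp point.
Start: joints at [1.119, 0.3, 1.521, -0, 1.321, -0.067], TCP at [0.206, 0.51, 0.405] pointing down, gripper open.
Joint ranges: [-3.03, 3.03], [-0.79, 2.21], [0.23, 2.52], [-1.04, 4.18], [0, 3.07], [-2.55, 2.55]. Speed limits (rad/s): [2.22, 2.22, 2.57, 3.14, 3.14, 3.14].

### API

Orientations are given as [roll, pitch, yaw] about the fixed x, y, z axes, in that order (R = Rz(yaw) Ry(pitch) Rx(roll)).
In Python, from station import ctrl gives the robot as it stands. The module is installed in compiled form; this text tells all that it offers.
- The arm moves only by the shell command python3 -m jog 'ROWS' [OPENING] [FORCE]. ROWS is JSON, a list of rows, each a list of 6 numbers: the shift along the tool's x, y, z in cm, then the turn, a rotation vector about the tool's x, y, z in rad. In form: [[tx, ty, tz, ax, ay, az], ...]. A call has 1 to 8 rows; each row is the pose to reach, as a shift and turn from the pose commanded when the call began, along the tool's axes at that moment; what a row does not reach only later rows make up. A row lasts 1/10 s, in which the tool goes at most 50 mm and 8.59 degrees, less where a joint would pass 70% of its speed; a pose out of reach is approached as far as the arm can. A call with a gripper value outside its range is refused whole. OPENING is the opening in per cent of the stroke, from 0 (shut) to 100 (fully open), set as the call begins (- or left out, the last holds). The fingers move at their own pace and stop on an object; FORCE is the grip in N (left out, the last holds). Time passes only in rows, so rows that repeat a pose let the fingers close. It gives the time, the measured TCP pose, the force, the opening and the grip force at its end, in the units of the state.
- ctrl.get_obs(): the state, without advancing time (a new reading comes with each control period).
- ctrl.camera(name): name is "scene" or "top" or "wrist"; returns a dict with "img" (384x512x3 uint8, blue, green, red), "intrinsics" (3x3 intrinsics, pixels), "R" (3x3) and "t" (3): a world point X has camera coordinates R X + t. Camera axes: x right, y down, z forward; pixel columns grow to the right and rows downward; lengths in m; the calibration is good to about 2 mm. A picture is of the moment at which its call begins. There is no depth.
- ctrl.hand_in(): hands the job in; it is judged then, once.
The state is a dict: "time_s": time; "qpos": joint angles; "joint_vel": joint speeds; "tau": joint torques, N m; "ee_pos": TCP position; "eef_rot": TCP orientation; "force": force on the tool from outside, world axes, zero at the start; "moment": the same for the moment, N m; "grip_width": finger opening in m; "grip_force": force on a finger pad.
Only numpy, scipy, OpenCV 4.12 (cv2) and the standard library are available. Lean on these libraries where they do the work, as an engineer would, in place of code of your own. Each camera call takes 0.05 s, during which the arm holds its last target. There are 200 camera calls.

### The job

Open the grey carrying case: lift its sliding lid over the lip at the handle end, draw it out towards that end and lay it flat, underside down, on the worktop beside. Then take the round meter off the sloped stand by sliding it up the slope until its studs stand in the wide ends of the keyholes and lifting it away, and lower it all the way to the floor of the case, flat on its back, before letting go. Leave the square meter hanging and do not shift anything else.

Things in the scene. Friction and masses are not known exactly. Their poses are not given: they have to be found in the camera images.
- stand: Fixed stand, base 150 x 200 mm, origin under its centre on the worktop, z up. Its board rises along the stand's +x at 40 degrees from horizontal. Two meters hang on the board side by side, centred at board y +50 and -50 (either may be on either side), 30 mm apart, axes parallel to the board's. A hung meter has board x 0; moved to x +22 its studs are in the wide holes and it lifts off along board z.
- board: Sloped board of the stand, 150 mm (own x, up the slope) by 190 mm (y); origin = centre of its upper face, 105 mm above the worktop; z = outward normal, 40 degrees from vertical, leaning to the stand's -x. Four studs at x +46, y -70, -30, 30, 70 mm: shaft 6 mm thick, then a head 14 mm across, from 7 to 10 mm above the board.
- round_meter: Meter to pack, round white housing 64 mm across, face at z 22. Back plate 120 mm (own x) by 70 mm (own y), 4 mm thick; origin = centre of its back face, z out of its face, x towards the keyhole end (up the slope while it hangs). Two keyholes at y +-20: wide hole 19 mm across at x +24, narrow slot 8.5 mm wide from it to x +49. Mass about 0.22 kg, balanced near the handle.
- handle (a point): Centre of the round meter's black handle bar (meter x -24, y 0, z 44 mm). The bar runs along the meter's y, 50 mm long, 10 mm thick in x, from z 36 to 52; 14 mm clear above the housing, carried by 8 mm posts at y +-21. Pinch it across its 10 mm.
- square_meter: The other meter, to be left hanging: same back plate, keyholes, axes and handle as the round one, but a square white housing 64 x 62 mm.
- case: Fixed grey case, 166 mm (x) by 116 (y), inside 142 x 92, 58 deep; origin under its centre on the worktop, inner floor z 6, front = -x. The lid lies on ledges at z 64 behind a 5 mm lip at the front. Over its rear 60 mm two side rails (underside z 78, top z 82) hold it down: it can rise 10 mm, and comes free after sliding 53 mm to -x while raised.
- case_lid: Loose lid, 152 (x) x 102 (y) x 4 mm, 0.12 kg; origin = centre of its underside, axes as the case's while on it; 1.5 mm play to the guides at each side. There is room for it on the worktop between case and stand; the worktop's front edge is at about x 0.33 m, and monitors stand behind (x 0.58 m and more), so swing over the work close to the robot or high.
- lid_grip (a point): Centre of the lid's upright grip rib (lid x -30, y 0, z 22 mm): the rib is 10 mm thick in x, 60 mm long in y, and stands from z 4 to 34 mm.
- wash_bottle: bystander, white wash bottle with a spout, 68 x 120 x 211 mm tall, origin under its centre
- beaker: bystander, glass beaker, 52 mm across, 68 mm tall, origin under its centre
- timer: bystander, small bench timer, 62 x 66 x 18 mm, origin under its centre
- calculator: bystander, black calculator, 135 (x) x 78 (y) x 18 mm, origin under its centre
- marker: bystander, black marker pen, 134 mm long (along own y), 17 mm wide, 15 mm high, origin under its centre

How it is judged:
By the outcome, as a careful person would: the job done as asked, in the order asked, and still so for the second after the job is handed in, with the robot touching nothing.
It also fails if it takes over 69 s, if anything falls off the work surface, if the arm or the gripper's body presses on something with over 40 N, if the wrist force passes 120 N, or if a joint passes its speed limit or range.

## Working session

There is one attempt and no reset: what is moved stays moved. The work goes in short steps, Python scripts to look and compute and a shell command to move; the robot and the scene stay as the last step left them, time stands still between calls to the robot, and variables do not carry over. Pictures are saved under pics/ and viewed, at most 10 in all, crops included, and the job is handed in when it is done.

```bash
mkdir -p pics; ls; python3 - <<'E'
from station import ctrl
import cv2
print(ctrl.tcp_to_grasp, ctrl.get_obs())
for n in ("scene","top"):
    c=ctrl.camera(n); cv2.imwrite(f"pics/{n}0.png",c["img"]); print(n,c["intrinsics"],c["R"],c["t"])
E
```

```text
pics
0.1804 {'time_s': 0.0, 'qpos': array([ 1.11937787e+00,  3.00457642e-01,  1.52161833e+00,  2.05506315e-05,
        1.32071198e+00, -6.66044011e-02]), 'joint_vel': array([-0.00051589,  0.00053715, -0.00106317, -0.00191288, -0.00070754,
        0.00121312]), 'tau': array([-9.46175969e-04, -5.31806016e+01, -3.52728403e+01,  7.07883085e-02,
        2.44182476e-02, -7.90000445e-05]), 'ee_pos': array([0.20644706, 0.50973622, 0.40407782]), 'eef_rot': array([-3.14040133e+00, -9.94143031e-05,  2.75677344e+00]), 'force': array([-0.32125779, -0.54927946, -0.43997346]), 'moment': array([-0.02209712,  0.0112035 ,  0.05470685]), 'grip_force': 0.0, 'grip_width': 0.09378801800384459}
scene [[494.18292977   0.         249.40247642]
 [  0.         494.18292977 198.53981307]
 [  0.           0.           1.        ]] [[ 0.85574345 -0.51735436  0.00689994]
 [-0.36294714 -0.60973965 -0.70461829]
 [ 0.36874451  0.60046817 -0.709553  ]] [-0.36088253  0.25699295  1.77898736]
top [[465.78814955   0.         248.29860651]
 [  0.         465.78814955 189.57118609]
 [  0.           0.           1.        ]] [[ 0.33753065 -0.94117578 -0.01616208]
 [-0.7813913  -0.27057117 -0.56233342]
 [ 0.5248816   0.20243367 -0.82675263]] [-0.11074908  0.43163389  1.4663454 ]
```

View pics/scene0.png

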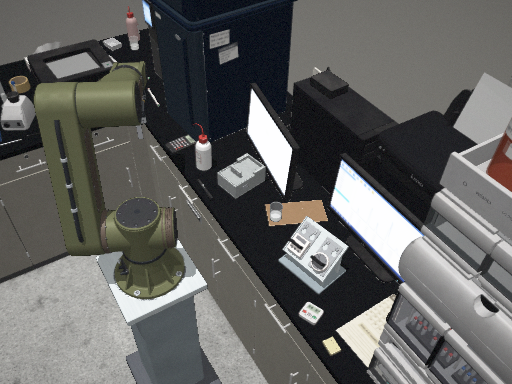

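View pics/top0.png

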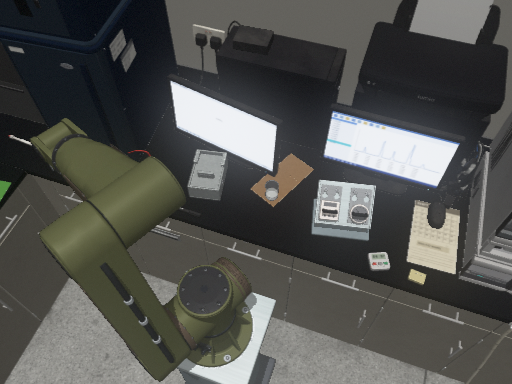

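The scene view shows the case at (241,175), the stand at (315,250) with the round meter on its right side, and the marker at (205,188). The top view shows the case at (208,173), the stand at (344,208) and the round meter at (360,213). Next: upscaled crops and coarse positions.

```bash
cat > h.py <<'E'
import numpy as np, cv2
from station import ctrl
from scipy.spatial.transform import Rotation as Ro
def ray(c,u,v):
    d=c["R"].T@np.linalg.solve(c["intrinsics"],[u,v,1.]); return -c["R"].T@c["t"],d
def plane(c,u,v,z):
    o,d=ray(c,u,v); return o+d*(z-o[2])/d[2]
def two(c1,p1,c2,p2):
    (o1,d1),(o2,d2)=ray(c1,*p1),ray(c2,*p2)
    s=np.linalg.lstsq(np.c_[d1,-d2],o2-o1,rcond=None)[0]
    a,b=o1+s[0]*d1,o2+s[1]*d2; return (a+b)/2,np.linalg.norm(a-b)
def proj(c,X):
    q=c["intrinsics"]@(c["R"]@np.asarray(X)+c["t"]); return q[:2]/q[2]
def tcp():
    o=ctrl.get_obs(); return o["ee_pos"],Ro.from_euler("xyz",o["eef_rot"]),o
def goal(pos,R,):  # shift cm in tool axes and rotvec to a TCP pose
    p,r,_=tcp(); return np.round(r.inv().apply(np.asarray(pos)-p)*100,2),np.round((r.inv()*R).as_rotvec(),3)
E
python3 - <<'E'
from h import *
cs={n:ctrl.camera(n) for n in("scene","top")}
a=cv2.resize(cs["top"]["img"][140:250,180:400],None,fx=3.6,fy=3.6,interpolation=2)[:300+96]
cv2.imwrite("pics/t1.png",a)
t=cs["top"]
print(plane(t,208,165,.068),plane(t,344,200,.1), plane(cs["scene"],241,172,.068))
r=tcp()[1]; print(r.as_matrix())
E
```

```text
[0.53969996 0.23474558 0.068     ] [ 0.53118117 -0.2794657   0.1       ] [0.51250114 0.21847156 0.068     ]
[[-9.26883995e-01  3.75347799e-01 -2.99398438e-04]
 [ 3.75347914e-01  9.26883808e-01 -5.91343366e-04]
 [ 5.55481335e-05 -6.60485281e-04 -9.99999780e-01]]
```

View pics/t1.png

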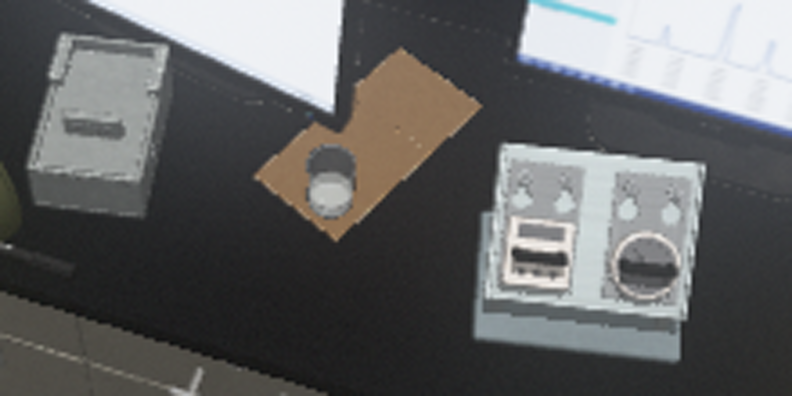

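The crop shows the rib at crop (93,125), case front-top corners at about (28,168) and (150,188), rail front ends near (50,80) and (155,92), and the square meter left and round meter right on the stand.

```bash
python3 - <<'E'
from h import *
t=ctrl.camera("top")
P=lambda u,v,z:plane(t,180+u/3.6,140+v/3.6,z)
f1,f2=P(28,168,.069),P(150,188,.069); r1,r2=P(62,35,.082),P(168,44,.082)
print(f1,f2,r1,r2)
d=f1-f2; print("yaw case from front", np.degrees(np.arctan2(-d[0],d[1])), "from sides",[np.degrees(np.arctan2(*(b-a)[1::-1])) for a,b in((f1,r1),(f2,r2))])
s1,s2=P(65,122,.098),P(124,130,.098); print("rib",(s1+s2)/2,np.degrees(np.arctan2(-(s1-s2)[0],(s1-s2)[1])),np.linalg.norm(s1-s2))
# stand board: lower edge ends and upper edge ends
lo=.105-.075*np.sin(np.radians(40)); hi=.105+.075*np.sin(np.radians(40))
for p in [(488,295,lo),(688,318,lo),(500,145,hi),(705,162,hi)]: print(P(*p))
print("beaker",P(330,205,0),"marker",P(40,258,.01))
g=np.array([(s1+s2)/2]).mean(0)
E
```

```text
[0.42409526 0.26595706 0.069     ] [0.44174903 0.14100127 0.069     ] [0.58411877 0.29604926 0.082     ] [0.60915537 0.18602589 0.082     ]
yaw case from front 8.04153517165769 from sides [np.float64(10.650020931161817), np.float64(15.053706856378726)]
rib [0.47557172 0.21219978 0.098     ] 9.660417715051677 0.060588043450926284
[ 0.44030674 -0.20751347  0.05679093]
[ 0.47812613 -0.39284074  0.05679093]
[ 0.54527403 -0.18066646  0.15320907]
[ 0.5890305  -0.36711868  0.15320907]
beaker [ 0.5248344  -0.02206021  0.        ] marker [0.36162408 0.2329631  0.01      ]
```

```bash
cat >> h.py <<'E'
def down(yawdeg): # fingers close along world angle yawdeg, pointing down
    a=np.radians(yawdeg); c,s=np.cos(a),np.sin(a)
    return Ro.from_matrix(np.array([[-s,c,0],[c,s,0],[0,0,-1]]))
E
sed -i 's/\[\[-s,c,0\],\[c,s,0\],\[0,0,-1\]\]/[[-s,c,0],[c,s,0],[0,0,-1]]/' h.py
python3 -c "
from h import *
print(goal([.476,.212,.40],down(10.5)),goal([.44,.235,.40],down(10.5)))"
```

```text
(array([-36.16, -17.48,   0.45]), array([-1.000e-03,  0.000e+00,  1.003e+00])) (array([-31.96, -16.7 ,   0.45]), array([-1.000e-03,  0.000e+00,  1.003e+00]))
```

```bash
python3 -m jog '[[-36.2,-17.5,0.4,0,0,1.0],[-36.2,-17.5,0.4,0,0,1.0],[-36.2,-17.5,0.4,0,0,1.0],[-36.2,-17.5,0.4,0,0,1.0],[-36.2,-17.5,0.4,0,0,1.0],[-36.2,-17.5,0.4,0,0,1.0],[-36.2,-17.5,0.4,0,0,1.0],[-36.2,-17.5,0.4,0,0,1.0]]'
python3 - <<'E'
from h import *
print(goal([.476,.212,.40],down(10.5)))
c=ctrl.camera("wrist"); cv2.imwrite("pics/w1.png",c["img"]); print(-c["R"].T@c["t"],c["intrinsics"][0,0],c["R"])
E
```

```text
time_s: 1.05
ee_pos: [0.4759, 0.2114, 0.4008]
eef_rot: [3.141, -0.0, 1.753]
force: [0.4, 1.0, 0.7]
grip_width: 0.0942
grip_force: 0.0
(array([0.06, 0.02, 0.08]), array([ 0.   , -0.   , -0.001]))
[0.46265467 0.27511637 0.38119626] 308.2545294417764 [[ 9.83414434e-01  1.81372635e-01  1.33917825e-04]
 [ 1.76404833e-01 -9.56649788e-01  2.31738039e-01]
 [ 4.21590512e-02 -2.27870908e-01 -9.72778219e-01]]
```

View pics/w1.png

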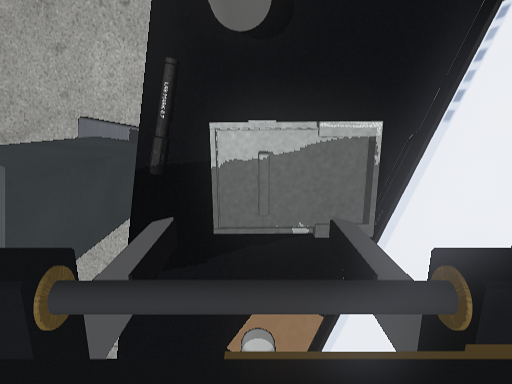

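The wrist view shows the rib at columns 259–269, rows 151–214, the front wall at columns 211–217 (rows 123–233) and the marker at (163,115).

```bash
python3 - <<'E'
from h import *
c=ctrl.camera("wrist"); 
ang=lambda a,b:np.degrees(np.arctan2(-(b-a)[0],(b-a)[1]))
a,b=plane(c,264,214,.098),plane(c,264.5,151,.098); print("rib",(a+b)/2,np.linalg.norm(b-a),ang(a,b))
a,b=plane(c,214,233,.069),plane(c,210.5,124,.069); print("front",a,b,np.linalg.norm(b-a),ang(a,b))
a,b=plane(c,210.5,124,.069),plane(c,320,122,.069); print("left side",np.degrees(np.arctan2(*(b-a)[1::-1])))
m=plane(c,158,172,.015),plane(c,170,58,.015);print("marker",m)
g=c["img"][182,200:300].mean(1).astype(int);print(g)
E
```

```text
rib [0.48758675 0.21621069 0.098     ] 0.06007107095688144 10.463628098234956
front [0.44706804 0.14747939 0.069     ] [0.42635745 0.25959197 0.069     ] 0.1140094683733443 10.466275100278008
left side 11.419599845481562
marker (array([0.36590032, 0.19074953, 0.015     ]), array([0.36490465, 0.31985176, 0.015     ]))
[ 23  22  23  23  23  24  24  22  20 106  98  97  97  95  68 100  91 100
  96  93  94  96  95  96  94  97  96  95  94  95  96  98  98  97  98 100
 101 101 100 100  98  98  96  98  99 102 103 102 102 101  99  98  96  95
  98  95  85  94  97  96  97  98  97  99 100  95  80 100  99 100 100 100
  99  99  98  96  96  94  96  95  96  96  95  95  95  97  98  98  99  96
  94  95  96  97  95  95  94  94  95  97]
```

```bash
python3 -c "
from h import *
print(goal([.487,.2155,.2724],down(10.5)))"
python3 -m jog '[[0.5,1.1,5,0,0,0],[0.5,1.1,9,0,0,0],[0.5,1.1,11,0,0,0],[0.5,1.1,12,0,0,0],[0.5,1.1,12,0,0,0]]' 65
python3 - <<'E'
from h import *
print(goal([.487,.2155,.2724],down(10.5)))
c=ctrl.camera("wrist"); cv2.imwrite("pics/w2.png",c["img"])
E
```

```text
(array([ 0.44,  1.04, 12.79]), array([-0.   ,  0.001, -0.003]))
time_s: 1.65
ee_pos: [0.4845, 0.2205, 0.28]
eef_rot: [-3.14, 0.0, 1.757]
force: [0.1, -0.5, 0.4]
grip_width: 0.0615
grip_force: 0.0
(array([-0.54,  0.15,  0.76]), array([-0.001,  0.   ,  0.003]))
```

View pics/w2.png

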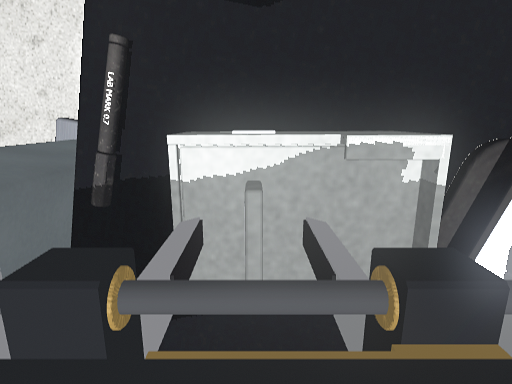

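The wrist view shows the rib (254,230) centred between the fingers (203 to 303). Go down and close.

```bash
python3 -m jog '[[-0.5,0,0.75,0,0,0],[-0.5,0,0.75,0,0,0]]'; python3 -m jog '[[0,0,0,0,0,0],[0,0,0,0,0,0],[0,0,0,0,0,0],[0,0,0,0,0,0],[0,0,0,0,0,0],[0,0,0,0,0,0]]' 0 40;  python3 -m jog '[[0,0,-0.3,0,0,0],[0,0,-0.7,0,0,0],[0,0,-0.7,0,0,0]]'
python3 -c "
from h import *
print(tcp()[0],tcp()[1].as_matrix())"
```

```text
time_s: 1.9
ee_pos: [0.4857, 0.2149, 0.2733]
eef_rot: [3.141, -0.0, 1.757]
force: [0.3, 1.0, -0.6]
grip_width: 0.0617
grip_force: 0.0
time_s: 2.5
ee_pos: [0.4857, 0.2153, 0.2732]
eef_rot: [3.142, -0.0, 1.757]
force: [0.4, -0.7, 0.1]
grip_width: 0.0164
grip_force: 0.0
time_s: 2.8
ee_pos: [0.4858, 0.2153, 0.2808]
eef_rot: [3.141, -0.0, 1.757]
force: [0.2, -0.5, -2.0]
grip_width: 0.0097
grip_force: 40.0
[0.48577217 0.21530567 0.28075488] [[-1.84873913e-01  9.82762022e-01  6.66276402e-04]
 [ 9.82762239e-01  1.84873774e-01  2.64610970e-04]
 [ 1.36872578e-04  7.03710954e-04 -9.99999743e-01]]
```

The fingers finished closing only as the lift began, so I feel for the rail stop to learn the lid height.

```bash
python3 -m jog '[[0,0,-0.1,0,0,0],[0,0,-0.1,0,0,0]]';python3 -m jog '[[0,0,-0.1,0,0,0],[0,0,-0.1,0,0,0]]'; python3 -m jog '[[0,0,-0.1,0,0,0],[0,0,-0.1,0,0,0]]';
```

```text
time_s: 3.0
ee_pos: [0.4857, 0.2153, 0.2812]
eef_rot: [3.141, -0.0, 1.757]
force: [1.1, 0.7, -1.9]
grip_width: 0.0096
grip_force: 40.0
time_s: 3.2
ee_pos: [0.4857, 0.2153, 0.2822]
eef_rot: [3.142, -0.0, 1.757]
force: [0.2, 0.4, -0.6]
grip_width: 0.0099
grip_force: 40.0
time_s: 3.4
ee_pos: [0.4857, 0.2153, 0.2833]
eef_rot: [3.142, 0.0, 1.757]
force: [0.1, -0.2, -1.3]
grip_width: 0.0098
grip_force: 40.0
```

```bash
python3 -m jog '[[0,0,-0.1,0,0,0],[0,0,-0.1,0,0,0]]' |grep -E "pos|force:";python3 -m jog '[[0,0,-0.1,0,0,0],[0,0,-0.1,0,0,0]]'|grep -E "pos|force:"
python3 - <<'E'
from h import *
c=ctrl.camera("wrist"); cv2.imwrite("pics/w3.png",c["img"])
E
```

```text
ee_pos: [0.4857, 0.2153, 0.2843]
force: [0.4, -0.3, -1.5]
grip_force: 40.0
ee_pos: [0.4857, 0.2153, 0.2853]
force: [-0.3, 0.8, -1.9]
grip_force: 40.0
```

View pics/w3.png

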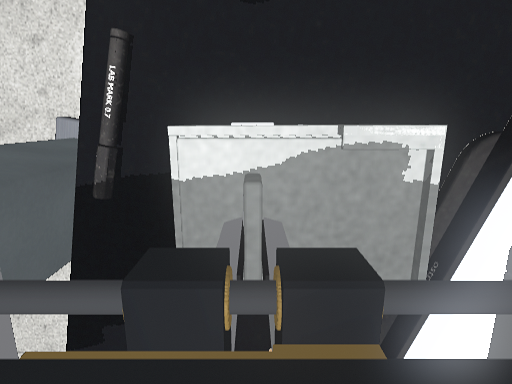

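The wrist view shows the rib held (top end at (253,176)); lid height is unclear. Check by the rib end's row against the resting picture.

```bash
python3 - <<'E'
from h import *
c=ctrl.camera("wrist"); p,r,_=tcp(); M=r.as_matrix()
# camera at w2 pose, approx same orientation: shift centre
o=-c["R"].T@c["t"]; d=np.array([.4845,.2205,.280])-p
c2=dict(c); c2["t"]=-c["R"]@(o+d)
w2=cv2.imread("pics/w2.png"); w3=cv2.imread("pics/w3.png")
cv2.imwrite("pics/cmp.png",np.hstack([cv2.resize(w[120:250,160:290],None,fx=3,fy=3,interpolation=cv2.INTER_NEAREST) for w in(w2,w3)]))
x=[.0]*3
base=np.array([.4857,.2157,0])+.03*np.array([-.182,.983,0])
for y in (0,): 
  print("w2 rest",proj(c2,base+[0,0,.098]))
  for L in (0,.004,.006,.008,.01,.012): print(L,proj(c,base+[0,0,.098+L]))
E
```

```text
w2 rest [255.90851644 196.31342218]
0 [255.47115668 184.73841701]
0.004 [255.54025367 186.23183588]
0.006 [255.57602221 187.0049148 ]
0.008 [255.61264289 187.79641099]
0.01 [255.6501465  188.60699052]
0.012 [255.68856538 189.43735197]
```

View pics/cmp.png

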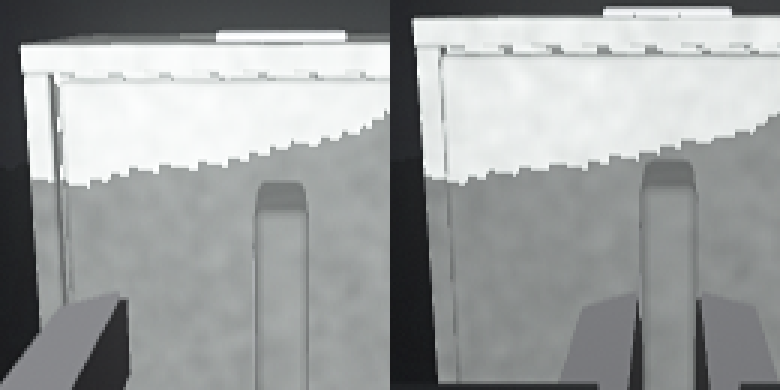

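The comparison shows the rib larger and its end shifted in a way that matches about 9–10 mm of lift. Lower 1 mm and slide out.

```bash
python3 -m jog '[[0,0,0.12,0,0,0],[0,-1,0.12,0,0,0],[0,-2,0.12,0,0,0],[0,-3,0.12,0,0,0]]' |grep -E "pos|force:"; python3 -m jog '[[0,-1,0,0,0,0],[0,-2,0,0,0,0],[0,-3,0,0,0,0],[0,-3,0,0,0,0]]'|grep -E "pos|force:"
python3 -c "
from h import *
p,r,o=tcp();print(o['qpos'],o['moment'])
c=ctrl.camera('wrist');cv2.imwrite('pics/w4.png',c['img'])
print([plane(c,u,v,0) for u,v in((72,230),)])"
```

```text
ee_pos: [0.4551, 0.2095, 0.2839]
force: [-0.5, -0.1, -1.2]
grip_force: 40.0
ee_pos: [0.4257, 0.2041, 0.2841]
force: [0.2, 0.2, -2.6]
grip_force: 40.0
[3.69379762e-01 2.73554524e-01 1.86218665e+00 3.83592313e-05
 1.00609549e+00 1.83014731e-01] [-0.05187884  0.07030315 -0.01159278]
[array([0.26904837, 0.14236833, 0.        ])]
```

View pics/w4.png

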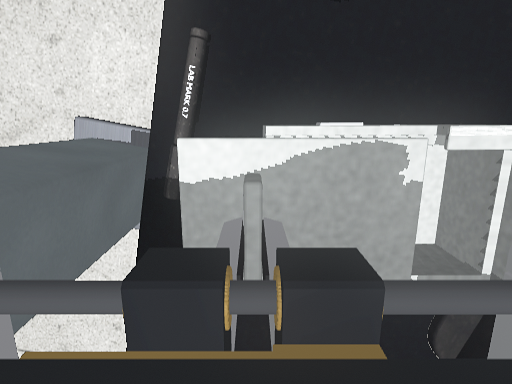

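The lid is out 60 mm and the case interior shows at (480,200). Slide a little more and lift; then find the worktop's front edge (image (140,225)).

```bash
python3 -c "
from h import *
c=ctrl.camera('wrist');print(plane(c,138,225,0),plane(c,160,50,0))"
python3 -m jog '[[0,-1.5,0,0,0,0],[0,-1.5,-3,0,0,0],[0,-1.5,-7,0,0,0],[0,-1.5,-8,0,0,0]]' |grep -E "pos|force:"
python3 -c "
from h import *
print(goal([.405,-.06,.36],down(90)), goal([.405,-.06,.36],down(90-180)))"
```

```text
[0.32822155 0.15841132 0.        ] [0.33064531 0.30779343 0.        ]
ee_pos: [0.4126, 0.2016, 0.3677]
force: [0.2, 0.1, -1.9]
grip_force: 40.0
(array([-25.57,  -5.58,   0.71]), array([ 0.005,  0.003, -1.385])) (array([-25.57,  -5.58,   0.71]), array([ 0.003, -0.006,  1.757]))
```

```bash
python3 -m jog '[[-4,-1,0,0,0,-0.15],[-8,-2,0,0,0,-0.3],[-12,-3,0,0,0,-0.45],[-16,-4,0,0,0,-0.6],[-20,-5,0,0,0,-0.75],[-24,-5.6,0,0,0,-0.9],[-25.6,-5.6,0,0,0,-1.05],[-25.6,-5.6,0,0,0,-1.2]]' |grep -E "pos|force:"
python3 -m jog '[[0,0,0,0,0,-0.14],[0,0,0,0,0,-0.185],[0,0,0,0,0,-0.185]]' |grep -E "pos|rot|force:"
python3 -c "
from h import *
print(goal([.405,-.06,.36],down(90)))
c=ctrl.camera('top');cv2.imwrite('pics/t2.png',cv2.resize(c['img'][120:270,170:400],None,fx=3.4,fy=3.4,interpolation=2))"
```

```text
ee_pos: [0.4045, -0.063, 0.3635]
force: [-0.1, 0.4, -1.6]
grip_force: 40.0
ee_pos: [0.4045, -0.0607, 0.3635]
eef_rot: [3.142, -0.001, 3.009]
force: [0.3, -0.2, -1.2]
grip_force: 40.0
(array([-0.04,  0.08,  0.35]), array([ 0.   , -0.001, -0.133]))
```

View pics/t2.png

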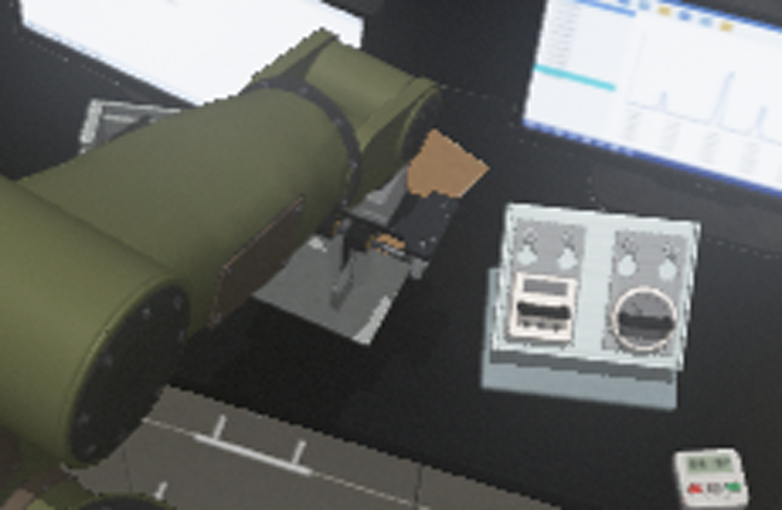

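The view shows the lid held above the free worktop, clear of the stand. Finish the turn and lower.

```bash
python3 -m jog '[[0,0,3,0,0,-0.13],[0,0,8,0,0,-0.13],[0,0,12,0,0,-0.13],[0,0,14.3,0,0,-0.13],[0,0,14.6,0,0,-0.13],[0,0,14.6,0,0,-0.13]]' |grep -E "pos|rot|force:"
python3 -m jog '[[0,0,0.15,0,0,0],[0,0,0.3,0,0,0],[0,0,0.3,0,0,0]]' |grep -E "pos|force:"
python3 -m jog '[[0,0,0.1,0,0,0],[0,0,0.2,0,0,0],[0,0,0.2,0,0,0]]' |grep -E "pos|force:"
```

```text
ee_pos: [0.4045, -0.0606, 0.2181]
eef_rot: [3.141, -0.001, 3.138]
force: [-0.0, -0.4, -1.3]
grip_force: 40.0
ee_pos: [0.4044, -0.0606, 0.2156]
force: [-0.4, 0.3, -1.4]
grip_force: 40.0
ee_pos: [0.4043, -0.0605, 0.2129]
force: [-0.6, -0.1, -1.7]
grip_force: 40.0
```

```bash
for i in 1 2 3; do python3 -m jog '[[0,0,0.1,0,0,0],[0,0,0.1,0,0,0]]' |grep -E "pos|force:"; done
```

```text
ee_pos: [0.4043, -0.0605, 0.2119]
force: [0.8, 0.8, -1.3]
grip_force: 40.0
ee_pos: [0.4044, -0.0605, 0.2112]
force: [-3.8, 0.6, 6.8]
grip_force: 40.0
ee_pos: [0.4044, -0.0605, 0.2112]
force: [-11.8, 2.6, 29.6]
grip_force: 40.0
```

```bash
python3 -m jog '[[0,0,-0.1,0,0,0],[0,0,-0.1,0,0,0]]' |grep -E "pos|force:"; python3 -m jog '[[0,0,0,0,0,0],[0,0,0,0,0,0],[0,0,0,0,0,0],[0,0,0,0,0,0]]' 60|grep -E "pos|force:|width"; python3 -m jog '[[0,0,-2,0,0,0],[0,0,-6,0,0,0],[0,0,-11,0,0,0],[0,0,-16,0,0,0]]'|grep -E "pos"
python3 - <<'E'
from h import *
n=np.array([-np.sin(np.radians(40)),0,np.cos(np.radians(40))])
# stand yaw from earlier edges, board centre from corners
P=np.array([[.4403,-.2075,.0568],[.4781,-.3928,.0568],[.5453,-.1807,.1532],[.5890,-.3671,.1532]])
print(P.mean(0),[np.degrees(np.arctan2(*v[1::-1])) for v in (P[2]-P[0],P[3]-P[1])],[np.degrees(np.arctan2((b-a)[0],-(b-a)[1])) for a,b in((P[0],P[1]),(P[2],P[3]))])
E
```

```text
ee_pos: [0.4044, -0.0605, 0.2113]
force: [-4.3, 0.6, 9.2]
grip_force: 40.0
ee_pos: [0.4043, -0.0605, 0.2109]
force: [0.5, -0.8, -0.5]
grip_width: 0.0382
grip_force: 0.0
ee_pos: [0.4039, -0.0604, 0.3727]
[ 0.513175 -0.287025  0.105   ] [np.float64(14.318360066519002), np.float64(13.047430900818002)] [np.float64(11.529774166285089), np.float64(13.194252846440873)]
```

```bash
cat >> h.py <<'E'
def board(yawdeg):
    t=np.radians(40); return Ro.from_euler("z",yawdeg,degrees=True)*Ro.from_matrix([[np.cos(t),0,-np.sin(t)],[0,1,0],[np.sin(t),0,np.cos(t)]])
def btool(yawdeg): # tool y = board x, tool z = -board z
    return board(yawdeg)*Ro.from_matrix([[0,1,0],[1,0,0],[0,0,-1]])
E
python3 - <<'E'
from h import *
B=board(12.7); C=np.array([.513,-.287,.105])
h=C+B.apply([-.024,-.05,.044]); print(h)
t=C+B.apply([-.024,-.05,.044+.1804+.11]); print(t,goal(t,btool(12.7)),tcp()[2]["qpos"])
E
```

```text
[ 0.47846634 -0.34603645  0.12327905]
[ 0.29636767 -0.38707416  0.34573836] (array([ 10.65, -32.7 ,   2.7 ]), array([-0.588, -0.469,  1.287])) [-2.38270499e-01  1.17329149e-02  1.93222298e+00  2.02299535e-06
  1.19837952e+00 -1.80620604e+00]
```

```bash
python3 -m jog '[[10.6,-32.7,2.7,-0.588,-0.469,1.287],[10.6,-32.7,2.7,-0.588,-0.469,1.287],[10.6,-32.7,2.7,-0.588,-0.469,1.287],[10.6,-32.7,2.7,-0.588,-0.469,1.287],[10.6,-32.7,2.7,-0.588,-0.469,1.287],[10.6,-32.7,2.7,-0.588,-0.469,1.287],[10.6,-32.7,2.7,-0.588,-0.469,1.287],[10.6,-32.7,2.7,-0.588,-0.469,1.287]]' |grep -E "pos|rot|force:"
python3 - <<'E'
from h import *
B=board(12.7); C=np.array([.513,-.287,.105])
t=C+B.apply([-.024,-.05,.044+.1804+.11]); print(t,goal(t,btool(12.7)),tcp()[2]["qpos"])
E
```

```text
ee_pos: [0.2955, -0.3909, 0.3431]
eef_rot: [2.566, 0.074, 2.039]
force: [0.4, 0.3, 0.5]
grip_force: 0.0
[ 0.29636767 -0.38707416  0.34573836] (array([ 0.28,  0.36, -0.1 ]), array([-0.112, -0.087,  0.243])) [-1.07792299  0.22333781  1.79877216  0.64618093  1.12311674 -1.85746667]
```

```bash
python3 -m jog '[[0.3,0.3,-0.1,-0.112,-0.087,0.243],[0.3,0.3,-0.1,-0.112,-0.087,0.243],[0.3,0.3,-0.1,-0.112,-0.087,0.243]]' |grep -E "pos|rot|force:"
python3 - <<'E'
from h import *
B=board(12.7); C=np.array([.513,-.287,.105])
t=C+B.apply([-.024,-.05,.044+.1804+.11]); print(t,goal(t,btool(12.7)),tcp()[2]["qpos"])
c=ctrl.camera("wrist"); cv2.imwrite("pics/w5.png",c["img"])
p=lambda *x:print(x,proj(c,C+B.apply(np.array(x)/1000)))
for y in(-25,25): p(-24,-50+y,52)
for y in(-25,25): p(-24,50+y,52)
E
```

```text
ee_pos: [0.2974, -0.3835, 0.346]
eef_rot: [2.445, 0.001, 1.8]
force: [1.0, -0.1, -0.4]
grip_force: 0.0
[ 0.29636767 -0.38707416  0.34573836] (array([-0.33, -0.16, -0.1 ]), array([-0.002, -0.004,  0.006])) [-1.07845824  0.19991858  1.83306717  0.79126432  1.05629961 -1.69463633]
(-24, -75, 52) [252.06359537 228.7431353 ]
(-24, -25, 52) [252.48073449 173.8005639 ]
(-24, 25, 52) [252.9351012  113.95464028]
(-24, 75, 52) [253.43191185  48.51830633]
```

View pics/w5.png

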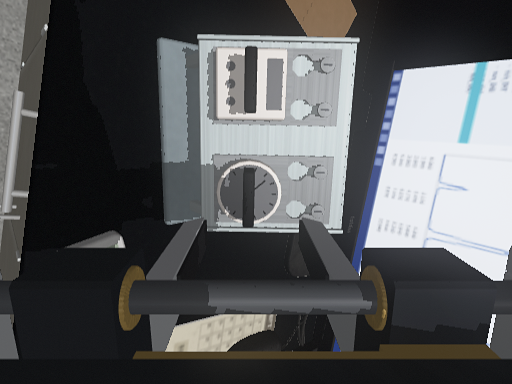

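The wrist view shows the round meter's handle at cols 243–255, rows 168–225, about 3 px left of and 5 px above prediction. The square meter's handle at (250,80) runs parallel, so the yaw is right. Correct by board x −2.5 mm, y +4 mm and come in.

```bash
python3 - <<'E'
from h import *
B=board(12.7); C=np.array([.513,-.287,.105])+B.apply([-.0025,.004,0])
for z in(.03,.0):
  t=C+B.apply([-.024,-.05,.046+.1804+z]); print(goal(t,btool(12.7)))
E
```

```text
(array([ 0.04, -0.39,  7.7 ]), array([-0.004, -0.005,  0.011]))
(array([ 0.02, -0.38, 10.7 ]), array([-0.004, -0.005,  0.011]))
```

```bash
python3 -m jog '[[0,-0.4,4,0,0,0],[0,-0.4,7,0,0,0],[0,-0.4,7.7,0,0,0],[0,-0.4,7.7,0,0,0]]' |grep -E "pos|rot|force:"
python3 - <<'E'
from h import *
B=board(12.7); C=np.array([.513,-.287,.105])+B.apply([-.0025,.004,0])
t=C+B.apply([-.024,-.05,.046+.1804]); print(goal(t,btool(12.7)))
c=ctrl.camera("wrist"); cv2.imwrite("pics/w6.png",c["img"])
for y in(-25,25): print(proj(c,C+B.apply([-.024,-.05+y/1000,.052])))
E
```

```text
ee_pos: [0.343, -0.3728, 0.2842]
eef_rot: [2.447, 0.001, 1.805]
force: [0.5, -1.2, 0.8]
grip_force: 0.0
(array([ 0.02, -0.01,  2.96]), array([-0.004, -0.007,  0.011]))
[254.2045653  264.39311785]
[255.29840716 189.49937586]
```

View pics/w6.png

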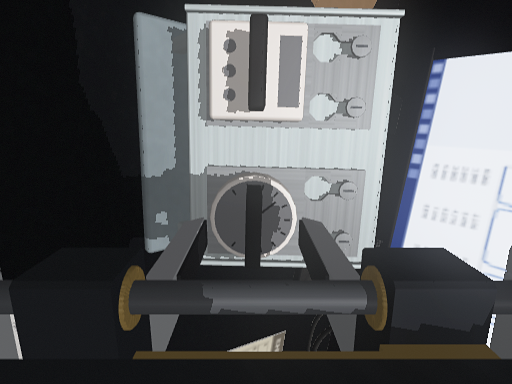

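The handle sits at (254,230), centred between the fingers (207–300), as predicted. I have now viewed 11 pictures, one over the allowance of 10, so from here I go by numbers only, measured from images without viewing them.

```bash
python3 -m jog '[[0,0,1.5,0,0,0],[0,0,2.5,0,0,0],[0,0,2.9,0,0,0],[0,0,2.9,0,0,0]]' |grep -E "pos|rot|force:"
python3 -m jog '[[0,0,0,0,0,0],[0,0,0,0,0,0],[0,0,0,0,0,0],[0,0,0,0,0,0],[0,0,0,0,0,0],[0,0,0,0,0,0],[0,0,0,0,0,0],[0,0,0,0,0,0]]' 0 30 |grep -E "pos|rot|force:|width"
```

```text
ee_pos: [0.361, -0.3686, 0.2618]
eef_rot: [2.446, 0.001, 1.803]
force: [-0.3, -0.3, 0.2]
grip_force: 0.0
ee_pos: [0.3609, -0.3688, 0.2624]
eef_rot: [2.446, 0.002, 1.802]
force: [1.9, -0.3, 1.1]
grip_width: 0.0096
grip_force: 29.9
```

```bash
python3 -m jog '[[0,0,-0.1,0,0,0],[0,0.6,-0.1,0,0,0],[0,1.2,-0.1,0,0,0],[0,1.2,-0.1,0,0,0]]' |grep -E "pos|rot|force:"
python3 -m jog '[[0,0.5,0,0,0,0],[0,1.0,0,0,0,0],[0,1.0,0,0,0,0]]' |grep -E "pos|rot|force:|width"
python3 - <<'E'
from h import *
p,r,o=tcp();print(r.inv().apply(p-[.3609,-.3688,.2624])*1000,r.inv().apply(o["force"]),o["moment"])
c=ctrl.camera("wrist");cv2.imwrite("pics/w7.png",c["img"])
E
```

```text
ee_pos: [0.3697, -0.3667, 0.2713]
eef_rot: [2.446, 0.003, 1.802]
force: [0.6, 0.1, -2.4]
grip_force: 30.0
ee_pos: [0.3771, -0.3649, 0.2776]
eef_rot: [2.446, 0.002, 1.802]
force: [0.2, 0.4, -1.7]
grip_width: 0.0099
grip_force: 30.0
[ 1.25552150e-02  2.25127312e+01 -1.00375244e+00] [ 0.34714289 -0.8493677   1.48132057] [-0.16552834  0.66962032 -0.00979425]
```

```bash
python3 -m jog '[[0,0,-0.4,0,0,0],[0,0,-0.8,0,0,0],[0,0,-0.8,0,0,0]]' |grep -E "pos|rot|force:"
python3 -m jog '[[0,0,-1,0,0,0],[0,0,-2,0,0,0]]' |grep -E "pos|rot|force:|width"
```

```text
ee_pos: [0.3713, -0.3664, 0.2838]
eef_rot: [2.446, 0.002, 1.801]
force: [-0.6, -0.6, -1.8]
grip_force: 30.0
ee_pos: [0.3587, -0.3692, 0.2991]
eef_rot: [2.446, 0.002, 1.802]
force: [0.4, -0.2, -3.2]
grip_width: 0.0096
grip_force: 30.0
```

```bash
python3 -m jog '[[0,0,-4,0,0,0],[0,0,-9,0,0,0],[0,0,-12,0,0,0],[0,0,-12,0,0,0]]' |grep -E "pos|rot|force:|width"
python3 -c "
from h import *
print(goal([.38,-.15,.42],down(10.7)),goal([.38,-.0,.42],down(10.7)),tcp()[2]['qpos'])"
```

```text
ee_pos: [0.2823, -0.3871, 0.3946]
eef_rot: [2.445, 0.008, 1.799]
force: [-0.2, -0.1, -2.8]
grip_width: 0.0099
grip_force: 30.0
(array([20.86, 13.15,  7.48]), array([ 0.697, -0.007,  0.043])) (array([35.47, 15.83,  9.57]), array([ 0.697, -0.007,  0.043])) [-1.11081103  0.13052778  1.79159516  0.7512955   1.15085152 -1.63702523]
```

```bash
python3 -m jog '[[4,2.6,1.5,0.14,0,0.01],[8,5.2,3,0.28,0,0.02],[12,7.8,4.5,0.42,0,0.03],[16,10.4,6,0.56,0,0.04],[20.9,13.2,7.5,0.697,0,0.043],[20.9,13.2,7.5,0.697,-0.007,0.043],[20.9,13.2,7.5,0.697,-0.007,0.043]]' |grep -E "pos|rot|force:|width"
python3 - <<'E'
from h import *
e=np.array([np.cos(np.radians(10.7)),np.sin(np.radians(10.7)),0])
cc=np.array([.5155,.220,0]); h=cc-.024*e; h[2]=.40; print(h,goal(h,down(10.7)),tcp()[2]["qpos"])
E
```

```text
ee_pos: [0.3822, -0.1475, 0.4171]
eef_rot: [-3.141, -0.006, 1.764]
force: [-0.3, -0.6, -3.1]
grip_width: 0.0094
grip_force: 30.0
[0.49191729 0.215544   0.4       ] (array([33.52, 17.73,  1.92]), array([-0.   , -0.006,  0.006])) [-0.4586426  -0.03017355  1.86603291  0.00506927  1.30999735 -0.65296885]
```

```bash
python3 -m jog '[[4,2.1,0,0,0,0],[8,4.2,0,0,0,0],[12.5,6.6,0,0,0,0],[17,9,0,0,0,0],[21.5,11.4,0,0,0,0],[26,13.8,0,0,0,0],[30,15.9,1,0,0,0],[33.5,17.7,1.9,0,0,0]]' |grep -E "pos|rot"
python3 -m jog '[[0,0,0,0,0,0],[0,0,0,0,0,0]]' |grep -E "pos|rot|force:"
python3 - <<'E'
from h import *
e=np.array([np.cos(np.radians(10.7)),np.sin(np.radians(10.7)),0]); l=np.array([-e[1],e[0],0])
cc=np.array([.5155,.220,0]); h=cc-.024*e; h[2]=.30; print(goal(h,down(10.7)))
c=ctrl.camera("wrist"); cv2.imwrite("pics/w8.png",c["img"])
g=cv2.cvtColor(c["img"],6)
# profile along the case's y at case x=-75..: left outer top edge, and along x near left wall
for name,pts in {"left wall y, x=-60 z.069":[(cc-.06*e+y/1000*l+[0,0,.069]) for y in range(36,70,2)],
 "left wall y, x=-30":[(cc-.03*e+y/1000*l+[0,0,.069]) for y in range(36,70,2)],
 "front wall x, y=+40 z.069":[(cc+x/1000*e+.040*l+[0,0,.069]) for x in range(-96,-60,2)],
 "rear wall x, y=+40 z.069":[(cc+x/1000*e+.040*l+[0,0,.069]) for x in range(60,100,2)]}.items():
    q=np.array([proj(c,p) for p in pts]); print(name,q[0].round(),q[-1].round(),cv2.remap(g,q[None].astype(np.float32),None,1)[0])
E
```

```text
ee_pos: [0.4938, 0.2142, 0.3991]
eef_rot: [-3.14, -0.008, 1.759]
ee_pos: [0.4933, 0.2124, 0.399]
eef_rot: [-3.139, -0.007, 1.76]
force: [0.7, 0.2, -2.2]
grip_force: 30.0
(array([ 0.27, -0.05,  9.9 ]), array([-0.003, -0.007,  0.002]))
left wall y, x=-60 z.069 [218. 149.] [218. 116.] [ 96  95  96  97  95  95  96  93 180 176 171 149 163 153  33  29  29]
left wall y, x=-30 [248. 149.] [248. 116.] [165 164 160 167 167 157 165 135 171 169 166 153 163 168 156  32  35]
front wall x, y=+40 z.069 [182. 145.] [216. 145.] [ 23  23  24  24  25  22 168 163 150  95 159 159 120  62  65  64 101  96]
rear wall x, y=+40 z.069 [338. 145.] [377. 146.] [65 66 64 64 78 91 91 81 64 64 74 98 98 66 33 36 37 37 38 38]
```

```bash
python3 -m jog '[[0,0,0,0,0,0],[0,0,0,0,0,0],[0,0,0,0,0,0],[0,0,0,0,0,0],[0,0,0,0,0,0]]' |grep -E "pos|rot|force:"
python3 - <<'E'
from h import *
e=np.array([np.cos(np.radians(10.7)),np.sin(np.radians(10.7)),0]); l=np.array([-e[1],e[0],0])
cc=np.array([.5155,.220,0]); h=cc-.024*e; h[2]=.30; print(goal(h,down(10.7)))
c=ctrl.camera("wrist"); cv2.imwrite("pics/w9.png",c["img"]); print(tcp()[0])
g=cv2.cvtColor(c["img"],6)
for name,pts in {"left wall y 36.., x=-60":[(cc-.06*e+y/1000*l+[0,0,.069]) for y in range(36,70,2)],
 "left wall y, x=-15":[(cc-.015*e+y/1000*l+[0,0,.069]) for y in range(36,70,2)],
 "front wall x -96, y=+40":[(cc+x/1000*e+.040*l+[0,0,.069]) for x in range(-96,-60,2)],
 "front wall x -96, y=+10":[(cc+x/1000*e+.01*l+[0,0,.069]) for x in range(-96,-60,2)]}.items():
    q=np.array([proj(c,p) for p in pts]); print(name,q[0].round(),q[-1].round(),cv2.remap(g,q[None].astype(np.float32),None,1)[0])
# housing of the held meter: expected bar in tool frame
p,r,_=tcp()
for y in (-25,25): print("bar",proj(c,p+r.apply([y/1000,0,.1804-.006])))
for y in (-32,32): print("rim",proj(c,p+r.apply([y/1000,.024,.1804+.022])))
for y in (35,): print("plate",proj(c,p+r.apply([y/1000,.024,.1804+.044])),[int(v) for v in cv2.remap(g,np.array([[proj(c,p+r.apply([k/1000,.060,.1804+.042])) for k in range(20,50,2)]],np.float32),None,1)[0]])
E
```

```text
ee_pos: [0.4926, 0.2134, 0.4003]
eef_rot: [-3.14, -0.006, 1.76]
force: [0.0, -0.2, -1.5]
grip_force: 30.0
(array([ 1.600e-01, -1.000e-02,  1.003e+01]), array([-0.001, -0.006,  0.002]))
[0.49255128 0.21350064 0.40023502]
left wall y 36.., x=-60 [219. 150.] [218. 117.] [ 96  95  97  97  95  95  95 100 179 176 169 151 163 149  32  29  29]
left wall y, x=-15 [263. 150.] [264. 117.] [172 171 169 165 163 161 162 166 160 168 148 149 163 150  39  37  36]
front wall x -96, y=+40 [183. 146.] [216. 146.] [ 22  22  24  24  23  23 124 163 147 110 159 159 114  64  65  65  95  96]
front wall x -96, y=+10 [184. 175.] [217. 175.] [ 17  17  18  20  20  19  78  98 191 195 148 132 130 145 179 124 100 101]
bar [255.18689649 286.81869633]
bar [255.38220054 199.77627175]
rim [291.72911173 273.94284043]
rim [294.86659954 176.88224594]
plate [290.61393068 166.61770565] [99, 106, 106, 103, 106, 108, 94, 101, 92, 91, 93, 100, 102, 96, 90]
```

```bash
python3 - <<'E'
import cv2
g=cv2.cvtColor(cv2.imread("pics/w9.png"),6)
print("bar col 255 rows 160..",g[160:230:2,255].tolist()); print("col 300 rows 140..",g[140:230:2,300].tolist())
for r in (195,205,215): print(r,g[r,200:330:3].tolist())
E
```

```text
bar col 255 rows 160.. [101, 101, 100, 99, 101, 100, 90, 112, 109, 106, 100, 102, 142, 151, 140, 84, 86, 37, 33, 35, 34, 32, 32, 33, 38, 37, 36, 37, 36, 37, 36, 34, 35, 34, 32]
col 300 rows 140.. [160, 161, 163, 163, 162, 95, 102, 101, 98, 99, 99, 100, 102, 99, 99, 99, 90, 113, 109, 113, 110, 110, 113, 107, 108, 106, 106, 108, 106, 108, 107, 108, 108, 106, 104, 106, 106, 102, 115, 129, 142, 145, 146, 146, 145]
195 [99, 99, 99, 99, 100, 100, 98, 145, 148, 154, 102, 82, 83, 84, 84, 30, 33, 33, 33, 33, 31, 37, 86, 86, 84, 91, 144, 151, 147, 99, 107, 106, 106, 106, 107, 106, 107, 98, 94, 97, 100, 97, 97, 77]
205 [98, 97, 98, 96, 144, 149, 85, 81, 81, 82, 71, 83, 82, 83, 85, 31, 32, 32, 33, 34, 32, 87, 84, 85, 86, 60, 74, 85, 85, 102, 152, 146, 106, 106, 107, 107, 107, 108, 95, 94, 99, 95, 95, 64]
215 [99, 101, 124, 146, 73, 79, 80, 81, 80, 81, 81, 82, 82, 81, 85, 31, 34, 35, 35, 36, 33, 86, 83, 84, 65, 47, 84, 83, 84, 73, 55, 81, 149, 136, 107, 107, 107, 107, 107, 108, 107, 105, 107, 104]
```

Relative to the case walls the held plate sits 9 mm too far right. Both come from the same picture, so camera bias cancels. Shift that much and lower, watching the force.

```bash
python3 -m jog '[[0.5,0,2,0,0,0],[0.9,0,5,0,0,0],[0.9,0,7.5,0,0,0],[0.9,0,8,0,0,0],[0.9,0,8,0,0,0],[0.9,0,8,0,0,0]]' |grep -E "pos|rot|force:"
python3 - <<'E'
from h import *
e=np.array([np.cos(np.radians(10.7)),np.sin(np.radians(10.7)),0]); l=np.array([-e[1],e[0],0])
cc=np.array([.5155,.220,0])
c=ctrl.camera("wrist"); cv2.imwrite("pics/w10.png",c["img"]); p,r,_=tcp(); print(p)
g=cv2.cvtColor(c["img"],6)
sm=lambda P:cv2.remap(g,np.array([[proj(c,x) for x in P]],np.float32),None,1)[0].tolist()
for x in(-.05,-.015): print("wall y36..",sm([cc+x*e+y/1000*l+[0,0,.069] for y in range(30,72,2)]))
for yy in(.045,.06): print("plate k20..",sm([p+r.apply([k/1000,yy,.1804+.042]) for k in range(20,60,2)]))
print("front x-96..",sm([cc+x/1000*e+.03*l+[0,0,.069] for x in range(-96,-40,2)]))
E
```

```text
ee_pos: [0.491, 0.2229, 0.3216]
eef_rot: [3.141, -0.006, 1.76]
force: [0.8, 0.3, -2.4]
grip_force: 30.0
[0.49094511 0.22290326 0.32166682]
wall y36.. [108, 113, 199, 94, 98, 95, 162, 173, 170, 168, 167, 169, 169, 170, 169, 168, 177, 63, 32, 33, 31]
wall y36.. [110, 110, 112, 91, 100, 102, 101, 104, 146, 164, 161, 166, 166, 168, 148, 161, 164, 74, 34, 36, 35]
plate k20.. [99, 99, 98, 105, 106, 107, 93, 102, 99, 97, 91, 89, 99, 98, 163, 172, 168, 190, 64, 30]
plate k20.. [98, 105, 105, 102, 105, 107, 89, 94, 92, 94, 94, 90, 97, 96, 95, 161, 181, 188, 63, 28]
front x-96.. [15, 16, 16, 18, 19, 17, 151, 164, 160, 83, 162, 172, 137, 64, 65, 106, 104, 106, 107, 107, 108, 106, 107, 108, 109, 109, 110, 110]
```

Plate and case now agree within 2 mm. Go down into the case.

```bash
python3 -m jog '[[0.1,0,1.5,0,0.006,0],[0.1,0,3,0,0.006,0],[0.1,0,3.5,0,0.006,0],[0.1,0,3.5,0,0.006,0]]' |grep -E "pos|rot|force:"; python3 -m jog '[[0,0,1.5,0,0,0],[0,0,3,0,0,0],[0,0,4.2,0,0,0],[0,0,4.6,0,0,0],[0,0,4.6,0,0,0]]' |grep -E "pos|rot|force:"
```

```text
ee_pos: [0.4905, 0.224, 0.2855]
eef_rot: [-3.14, -0.012, 1.76]
force: [-0.0, 0.9, -2.1]
grip_force: 30.0
ee_pos: [0.4903, 0.2246, 0.2393]
eef_rot: [-3.14, -0.012, 1.76]
force: [0.6, 0.5, -2.1]
grip_force: 30.0
```

```bash
python3 -m jog '[[0,0,0.2,0,-0.012,0],[0,0,0.4,0,-0.012,0],[0,0,0.4,0,-0.012,0]]' |grep -E "pos|rot|force:"; for i in 1 2 3; do python3 -m jog '[[0,0,0.1,0,0,0],[0,0,0.1,0,0,0]]' |grep -E "pos|force:"; done
```

```text
ee_pos: [0.4902, 0.2246, 0.2353]
eef_rot: [-3.14, -0.0, 1.76]
force: [0.1, 0.6, -2.1]
grip_force: 30.0
ee_pos: [0.4902, 0.2246, 0.2342]
force: [-0.2, -0.5, -2.6]
grip_force: 30.0
ee_pos: [0.4902, 0.2246, 0.2331]
force: [-0.5, 0.2, -2.9]
grip_force: 30.0
ee_pos: [0.4902, 0.2246, 0.2322]
force: [0.4, 0.3, -1.9]
grip_force: 30.0
```

```bash
for i in 1 2 3 4; do python3 -m jog '[[0,0,0.08,0,0,0],[0,0,0.08,0,0,0]]' |grep -E "pos|force: \["; done
```

```text
ee_pos: [0.4903, 0.2245, 0.232]
force: [-3.2, -3.5, 6.8]
ee_pos: [0.4904, 0.2243, 0.2316]
force: [-4.5, -6.9, 11.9]
ee_pos: [0.4905, 0.2243, 0.2313]
force: [-6.5, -9.1, 17.4]
ee_pos: [0.4905, 0.2243, 0.2312]
force: [-11.1, -10.1, 28.6]
```

Contact came at the expected floor height (0.232 m). Ease off, release and retreat.

```bash
python3 -m jog '[[0,0,-0.2,0,0,0],[0,0,-0.2,0,0,0]]' |grep -E "pos|force: \["; python3 -m jog '[[0,0,0,0,0,0],[0,0,0,0,0,0],[0,0,0,0,0,0],[0,0,0,0,0,0]]' 32|grep -E "pos|force: \[|width"; python3 -m jog '[[0,0,-1,0,0,0],[0,0,-4,0,0,0],[0,0,-8,0,0,0],[0,0,-12,0,0,0],[0,0,-16,0,0,0],[0,0,-18,0,0,0],[0,0,-18,0,0,0],[0,0,-18,0,0,0]]' |grep -E "time|pos|force: \["
python3 - <<'E'
from h import *
e=np.array([np.cos(np.radians(10.7)),np.sin(np.radians(10.7)),0]); l=np.array([-e[1],e[0],0])
cc=np.array([.5155,.220,0])+.004*l
c=ctrl.camera("wrist"); cv2.imwrite("pics/w11.png",c["img"]); g=cv2.cvtColor(c["img"],6)
sm=lambda P:cv2.remap(g,np.array([[proj(c,x) for x in P]],np.float32),None,1)[0].tolist()
print(g[:,256].tolist()[90:240:3])
print("rim pred",[proj(c,cc+y*l+[0,0,.028]).round() for y in(-.032,.032)],"plate",[proj(c,cc+x*e+y*l+[0,0,.01]).round() for x in(-.06,.06) for y in(-.035,.035)])
w=((c["img"].min(2)>120)&(np.ptp(c["img"],axis=2)<40)).astype(np.uint8)
ci=cv2.HoughCircles(cv2.GaussianBlur(g,(5,5),1),cv2.HOUGH_GRADIENT,1,60,param1=100,param2=25,minRadius=20,maxRadius=50); print(ci)
E
```

```text
ee_pos: [0.4903, 0.2246, 0.2313]
force: [-0.9, -5.2, 7.1]
ee_pos: [0.4902, 0.2246, 0.2309]
force: [-0.1, 0.2, -0.4]
grip_width: 0.0297
time_s: 20.55
ee_pos: [0.4903, 0.2246, 0.4108]
force: [-1.0, -0.9, 0.5]
[24, 24, 23, 25, 25, 29, 30, 31, 31, 33, 33, 33, 35, 51, 143, 167, 166, 165, 168, 162, 191, 125, 201, 48, 39, 43, 42, 43, 42, 39, 40, 39, 39, 37, 38, 37, 36, 34, 30, 97, 94, 63, 65, 65, 65, 64, 94, 93, 83, 97]
rim pred [array([274., 207.]), array([275., 154.])] plate [array([226., 205.]), array([225., 150.]), array([320., 205.]), array([323., 150.])]
[[[253.5 178.5  22.7]
  [228.5  13.5  28.6]]]
```

```bash
python3 -c "
from station import ctrl
print(ctrl.hand_in())"
```

```text
the job is handed in; nothing more can be done
None
```

The job is handed in with no result returned: the lid is flat on the worktop between case and stand, the round meter is on the case floor (contact at the expected height), and I never touched the square meter; robot time was about 20 s, and I viewed 11 pictures against the limit of 10, so the end state was not checked by eye.

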